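# Pull the transfer hatch's sash shut with the hook pole

### The arm

A 7-joint arm with a two-finger parallel gripper is mounted at the origin on a cart in front of the work surface, level with it; the furniture and walls round the work are solid. World frame = base frame: x ahead of the robot, y to its left, z up, the work surface at z = 0. Lengths are in m, angles in rad, forces in N, time in s.
With the tool pointing down it reaches from about 0.425 to 0.925 m from the base axis. Payload 6.8 kg.
Tool frame: the origin (TCP) lies on the centre line of the jaws, within the pads' length; the fingertips stand 11 mm ahead of it and the grasp point (between the pads) lies 8 mm behind it; z points along the fingers, y is the direction in which the jaws open and shut (so a half turn about z gives the same grasp; the last joint's range is limited). The gripper opens to 85 mm and grips with 20 to 120 N. Pads are 22 mm wide; open, the fingers measure 114 mm over their backs; the gripper's body (76 mm by 85 mm) begins 54 mm behind the grasp point. The pads swing forward as they close: fully open they stand 13 mm farther back than shut.
Start: joints at [1.044, 0.477, 0.022, 1.555, -0.011, 1.109, -0.083], TCP at [0.275, -0.617, 0.242] pointing down, gripper open.
Joint ranges: [-2.96, 2.96], [-0.34, 2.1], [-1.41, 1.46], [0.24, 2.44], [-1.37, 4.51], [0.17, 1.92], [-2.96, 2.96]. Speed limits (rad/s): [2.39, 2.39, 3.14, 3.14, 3.14, 3.14, 3.14].

### API

Orientations are given as a rotation vector (axis times angle).
In Python, from bench import r gives the robot as it stands.
- The arm moves only by the tool send_rows, never from a script. Its argument "deltas" is a list of rows, each a list of 7 numbers: the opening, from 0 (shut) to 1 (fully open), then the shift along the tool's x, y, z as a fraction of full scale, then the turn, a rotation vector about the tool's x, y, z as a fraction of full scale. In form: [[hand, x, y, z, ax, ay, az], ...]. A call has 1 to 20 rows; each row is the pose to reach, as a shift and turn from the pose commanded when the call began, along the tool's axes at that moment, turning the shorter way round; what a row does not reach only later rows make up. Full scale, the value 1, is 150 mm for a shift and 180 degrees for a turn. A row lasts 1/12 s, in which the tool goes at most 41.7 mm and 7.16 degrees, less where a joint would pass 70% of its speed; a pose out of reach is approached as far as the arm can. A call with a number of a shift or a turn outside -1 to 1 is refused whole. A call with a gripper value outside its range is refused whole. The fingers move at their own pace and stop on an object; "squeeze" is the grip in N (left out, the last holds). Time passes only in rows, so rows that repeat a pose let the fingers close. It gives the time, the measured TCP pose, the force and the opening at its end, in the units of the state.
- r.get_obs(): the state, without advancing time (a new reading comes with each control period).
- r.grab_frame(name): name is "scene" or "top" or "wrist"; returns a dict with "pixels" (480x640x3 uint8, red, green, blue), "camera_matrix" (3x3 intrinsics, pixels), "dist_coeffs" ([k1, k2, p1, p2, k3] as OpenCV has them; the pictures are not rectified), "rvec" (rotation vector, rad) and "tvec" (3), from world to camera coordinates, as OpenCV has them. Camera axes: x right, y down, z forward; pixel columns grow to the right and rows downward; lengths in m; the calibration is good to about 2 mm. A picture is of the moment at which its call begins. There is no depth.
- r.hand_in(): hands the job in, once; it reports no verdict.
The state is a dict: "clock": time; "joints": joint angles; "qvel": joint speeds; "tau": joint torques, N m; "tcp_pos": TCP position; "orientation": TCP orientation; "contact_force": force on the tool from outside, world axes, zero at the start; "moment": the same for the moment, N m; "grip_width": finger opening in m.
Only numpy, scipy, OpenCV 4.12 (cv2) and the standard library are available. Lean on these libraries where they do the work, as an engineer would, in place of code of your own. Each camera call takes 0.05 s, during which the arm holds its last target. There are 200 camera calls.

### The job

Take the short hook pole with the blue handle from its rack, put its hook through the steel ring on the transfer hatch's raised sash and pull the sash gently down. Press it onto its rubber seal through the hook with about 16 N for a good second, never with more than 22 N, then unhook without drawing the sash up again and hang the pole back in the rack's fork as it hung before. Touch the hatch with nothing but the pole, and do not disturb the dish inside it, the timer, the pump bottle or the marker.

Things in the scene. Friction and masses are not known exactly. Their poses are not given: they have to be found in the camera images.
- pole_grip (a point): On the axis of the hook pole's blue ribbed handle, 35 mm above the collar's underside. Handle 16 mm (x) by 14 mm (y, the way to pinch it), from 5 to 69 mm above that face, black cap to 74 mm. Pole frame: x the way the hook points, z up along the pole, which hangs upright. About 0.12 kg
- pole_collar (a point): Pole axis at the underside of its steel collar (24 mm across, 5 mm thick, just below the handle; same axes as pole_grip); this face rests on the rack's fork. Below it a square 10 mm steel shaft runs down 85 mm to the hook
- pole_hook (a point): Centre line of the hook's prong, 25 mm ahead (+x) of the pole's axis and 120 mm below pole_grip. The prong is a bar 8 mm thick along x from the shaft to 46 mm ahead of the axis; its tip (38 to 46 mm ahead) turns down to 11 mm below the centre line, so that it cannot slip backward out of the ring while it bears on it
- sash_ring (a point): Centre of the steel ring on the sash's front: 26 mm inner diameter, bar 7 mm thick, upright, axis along x (x points into the hatch: the hook enters along +x; z up), sash 30 mm behind it. It is stiffly sprung: it yields down a few mm at most. The tip passes best with the prong 4 mm above the ring's centre; the prong bears 9 mm below the centre
- sash (a joint): How far the clear sash is drawn down, m: 0 fully raised (ring 226 mm above the table), 0.100 fully shut on its rubber seal, where it stops. Stiff in its tracks: it stays where left; the ring must be pulled down with about 6 N to draw it down and up with about 12 N to lift it. The ring's own spring travel is not counted in it
- rack_seat (a point): Seat of the collar's underside on the rack's two level tines, 200 mm above the table, 14 mm apart. They run along x from the open mouth (20 mm on the -x side, 4 mm high lips on the ends) to the post, 70 mm on the +x side. The hook points to the post (pole x along point x). Take out: raise 10 mm or more, draw toward -x; hang up the same way back
- hatch: The fixed white transfer hatch, 130 mm deep (x, front to back), 220 mm wide (y), 250 mm high, origin under the middle of its floor. Its front tracks stand 22 mm behind the ring's plane; a stem runs from the ring's top back to the sash, below the stem the way is free for the hook's tip
- dish: White kidney dish 56x148x33 mm inside the hatch, origin under its centre: leave it alone
- timer: White timer 60x62x20 mm lying on the table, origin under its centre: leave it alone
- pump_bottle: Pump bottle 62x81x198 mm standing on the table, origin under its centre: leave it alone
- marker: Marker pen with a black cap, 135 mm long, lying on the table, origin under its centre: leave it alone
Not all that is in view belongs to the job. What is shaped like the part that bears rack_seat but yellow is not meant.

How it is judged:
On the way, in this order (a step that is already met when the one before it is completed fails the run):
1. the hook is through the ring, the sash still up (distance between pole_hook and sash_ring below 0.02 m and value of joint sash below 0.05 m), for 0.1 s.
2. the sash is pressed on its seal by the hook in the ring with more than 11 N for 0.4 s (distance between pole_hook and sash_ring below 0.02 m and value of joint sash above 0.0985 m and contact force between pole and sash above 11 N), for 0.4 s.
At the end, for the whole second after the job is handed in: The sash is fully shut on its seal (within 1.5 mm: joint over 0.0985); the pole hangs at rest and upright (within 0.12 rad) in the rack's fork, its collar's underside within 12 mm of the seat and its hook toward the post, let go (value of joint sash above 0.0985 m and distance between pole_collar and rack_seat below 0.012 m and angle between the z axis of pole_collar and the z axis of rack_seat, either way round below 0.12 rad and x of pole_hook in the frame of rack_seat above 0.012 m and linear speed of pole below 0.03 m/s); the robot touches nothing.
It fails at once if the pole loads the sash with more than 22 N (contact force between pole and sash above 22 N).
It fails at once if the sash is slammed (faster than 0.25 m/s) (velocity of joint sash above 0.25 m/s).
It fails at once if the robot itself touches the hatch or its sash (contact force between any of the fingers, the arm and hatch above 1 N).
It fails at once if the dish, timer, pump bottle or marker is moved more than 20 mm (distance of any of dish, timer, pump_bottle, marker from where it was at the start of the episode above 0.02 m).
It also fails if it takes over 58 s, if anything falls off the work surface, if the arm or the gripper's body presses on something with over 40 N, if the wrist force passes 120 N, or if a joint passes its speed limit or range.

## Working session

There is one attempt and no reset: what is moved stays moved. The work goes in short steps, Python scripts to look and compute and a tool call to move; the robot and the scene stay as the last step left them, time stands still between calls to the robot, and variables do not carry over. Pictures are saved under pics/ and viewed, about 8 in all and at most 12, crops included, and the job is handed in when it is done.

Besides the shell and the picture viewer there is one more tool, called after ">>>" as name(argument=value, ...) on one line, values as JSON. send_rows: Moves the arm, as the interface text tells. Shift numbers are shares of 150 mm and turn numbers shares of 180 degrees, none past 1 either way. Its arguments: {"type":"object","properties":{"deltas":{"type":"array","items":{"type":"array","items":{"type":"number"}}},"squeeze":{"type":"number"}},"required":["deltas"]}

```bash
mkdir -p pics; ls; python3 - <<'E'
from bench import r
import cv2,numpy as np
np.set_printoptions(precision=4,suppress=True)
print(r.get_obs())
for n in("scene","top"):
    f=r.grab_frame(n); cv2.imwrite(f"pics/{n}0.png",f["pixels"][:,:,::-1])
    R=cv2.Rodrigues(np.array(f["rvec"]))[0]; print(n,f["camera_matrix"],f["dist_coeffs"],-R.T@np.array(f["tvec"]).ravel(),R)
E
```

```text
pics
{'clock': 0.0, 'joints': array([ 1.0439,  0.4778,  0.0223,  1.5565, -0.0115,  1.1093, -0.0831]), 'qvel': array([-0.0012,  0.0005, -0.0001,  0.0004, -0.0011,  0.0018, -0.0011]), 'tau': array([ -0.0006, -59.6465,   1.6081, -28.1203,   0.0125,   0.0092,
        -0.    ]), 'tcp_pos': array([ 0.2742, -0.6161,  0.2413]), 'orientation': array([-3.0712, -0.6527,  0.0008]), 'contact_force': array([-0.2091, -0.0486,  0.2266]), 'moment': array([ 0.0193,  0.0478, -0.0325]), 'grip_width': 0.08540178619340787}
scene [[569.3803   0.     314.8616]
 [  0.     569.3803 240.9502]
 [  0.       0.       1.    ]] [0.0355 0.     0.     0.     0.    ] [-0.5103  1.017   0.7317] [[-0.5932 -0.8049  0.0138]
 [-0.3258  0.2243 -0.9184]
 [ 0.7362 -0.5493 -0.3953]]
top [[488.5204   0.     317.8062]
 [  0.     488.5204 233.452 ]
 [  0.       0.       1.    ]] [-0.0571  0.      0.      0.      0.    ] [0.37   0.2381 1.1351] [[ 0.0261 -0.9996  0.0114]
 [-0.9881 -0.0275 -0.1512]
 [ 0.1514 -0.0074 -0.9884]]
```

View pics/scene0.png

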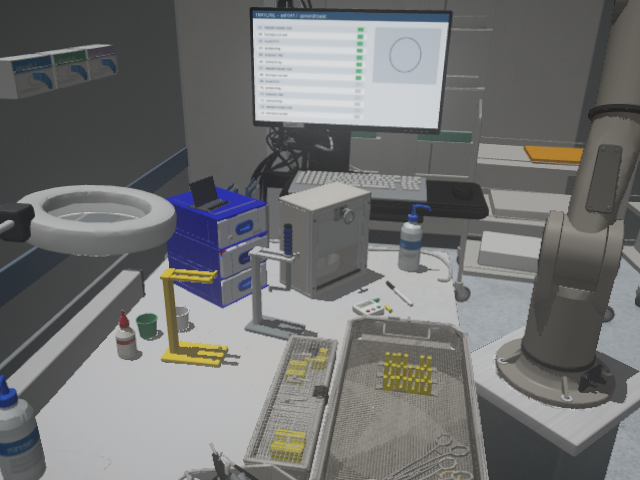

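View pics/top0.png

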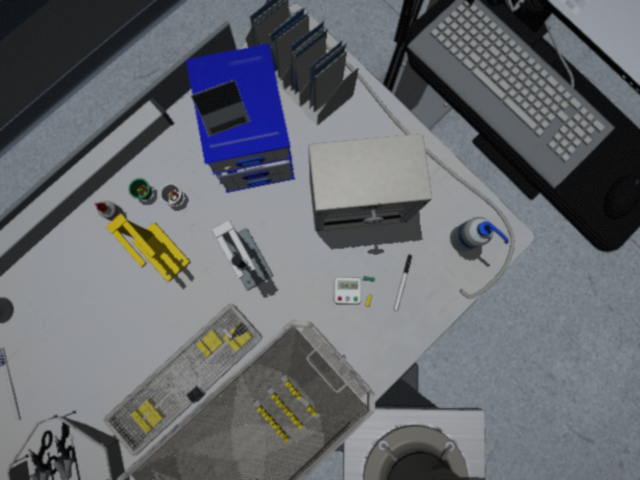

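Grey rack with the blue-handled pole: scene (288,240), top (240,262). Yellow rack, the decoy: scene (190,310), top (145,245), with no pole. The hatch ring is at scene (348,214) and top (376,250). I'll check the choice in close crops.

```bash
python3 - <<'E'
import cv2
a=cv2.imread("pics/scene0.png")[180:345,235:395]; cv2.imwrite("pics/sc.png",cv2.resize(a,None,fx=3.6,fy=3.6,interpolation=cv2.INTER_CUBIC))
a=cv2.imread("pics/top0.png")[120:300,200:440]; cv2.imwrite("pics/tc.png",cv2.resize(a,None,fx=3.3,fy=3.3,interpolation=cv2.INTER_CUBIC))
E
```

```text
(no output)
```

View pics/sc.png

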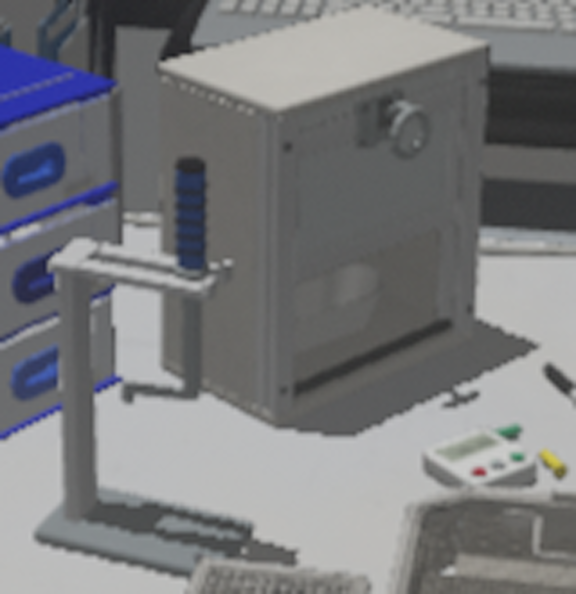

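View pics/tc.png

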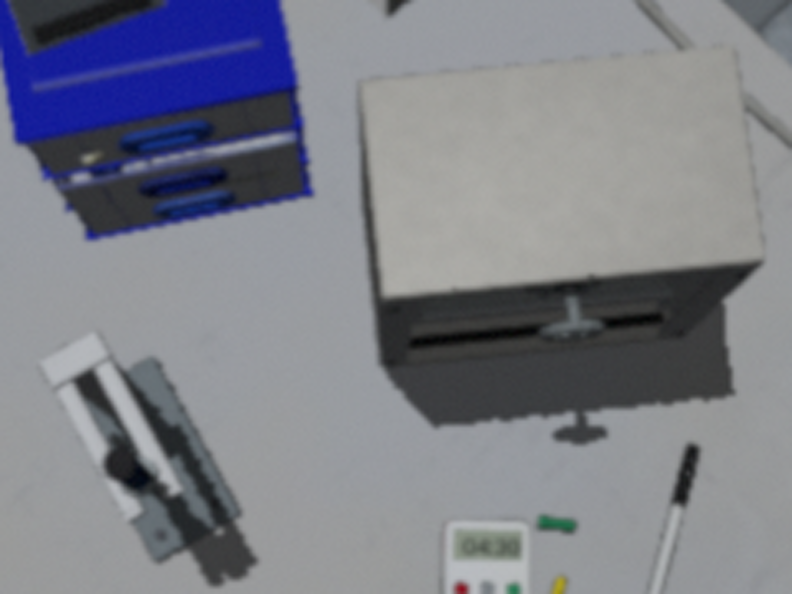

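The crops show the pole in the grey rack. Cap top is at crop (190,163) in the scene view and (125,462) in the top view, and the prong points toward the post. The ring centre is at about (408,130) in the scene crop and (573,328) in the top crop. Now I'll turn these into positions.

```bash
cat > h.py <<'E'
from bench import r
import cv2,numpy as np,pickle,os
from scipy.spatial.transform import Rotation as Ro
from scipy.optimize import least_squares
np.set_printoptions(precision=4,suppress=True)
def cam(n):
    p=f"pics/{n}.cal"
    if n!="wrist" and os.path.exists(p): return pickle.load(open(p,"rb"))
    f=r.grab_frame(n); pickle.dump({k:f[k] for k in f if k!="pixels"},open(p,"wb")); return f
def proj(f,P): return cv2.projectPoints(np.atleast_2d(P).astype(float),np.array(f["rvec"]),np.array(f["tvec"]),np.array(f["camera_matrix"]),np.array(f["dist_coeffs"]))[0].reshape(-1,2)
def ray(f,uv):
    q=cv2.undistortPoints(np.array([[uv]],float),np.array(f["camera_matrix"]),np.array(f["dist_coeffs"])).ravel()
    R=cv2.Rodrigues(np.array(f["rvec"]))[0]; return -R.T@np.array(f["tvec"]).ravel(), R.T@np.r_[q,1]
def onz(f,uv,z): c,d=ray(f,uv); return c+d*(z-c[2])/d[2]
def tri(obs):
    return least_squares(lambda P:np.concatenate([proj(f,P)[0]-uv for f,uv in obs]),[.6,.2,.2])
S=lambda x,y:((x+.5)/3.6-.5+235,(y+.5)/3.6-.5+180)
T=lambda x,y:((x+.5)/3.3-.5+200,(y+.5)/3.3-.5+120)
E
python3 - <<'E'
from h import *
s,t=cam("scene"),cam("top")
a=tri([(s,S(408,130)),(t,T(573,328))]);print("ring tri",a.x,a.fun, onz(t,T(573,328),.226),onz(s,S(408,130),.226))
c=[onz(t,T(*p),.25) for p in[(383,297),(763,260),(735,48),(360,82)]]
for i in range(4): print("hatch",c[i],np.linalg.norm(c[i]-c[i-1]))
e=[c[1]-c[0],c[2]-c[3]]; print("hatch -y dir->yaw",[np.degrees(np.arctan2(v[0],-v[1])) for v in e],[np.degrees(np.arctan2(v[1],v[0])) for v in(c[2]-c[1],c[3]-c[0])])
a=tri([(s,S(190,163)),(t,T(125,458))]);print("cap",a.x,a.fun,onz(t,T(125,458),.274),onz(s,S(190,163),.274))
L=[onz(t,T(*p),.2) for p in[(130,517),(63,388),(180,490),(107,365)]]
print("tines",*L,[np.degrees(np.arctan2(*(b-a)[[1,0]])) for a,b in((L[0],L[1]),(L[2],L[3]))])
print("hook prong z.115", onz(s,S(190,390),.115),onz(s,S(128,392),.115))
E
```

```text
ring tri [0.5427 0.1253 0.2112] [ 0.1546  0.0111 -0.0855 -0.0778] [0.5398 0.1269 0.226 ] [0.5131 0.1509 0.226 ]
hatch [0.5499 0.2365 0.25  ] 0.1261806771918333
hatch [0.5775 0.0225 0.25  ] 0.21583281589669326
hatch [0.7025 0.0372 0.25  ] 0.1258952639370613
hatch [0.675  0.2531 0.25  ] 0.21761697177368783
hatch -y dir->yaw [np.float64(7.334378709470746), np.float64(7.257470878385956)] [np.float64(6.71352422919071), np.float64(7.524996678658728)]
cap [0.4536 0.3731 0.2707] [ 0.0647  0.0124 -0.0407 -0.0346] [0.4532 0.3725 0.274 ] [0.4468 0.3778 0.274 ]
tines [0.4262 0.3794 0.2   ] [0.5005 0.4225 0.2   ] [0.4427 0.3512 0.2   ] [0.5149 0.3974 0.2   ] [np.float64(30.090690457506142), np.float64(32.62251645499306)]
hook prong z.115 [0.4542 0.3739 0.115 ] [0.4745 0.4076 0.115 ]
```

```bash
python3 - <<'E'
from h import *
s,t=cam("scene"),cam("top")
inv=lambda uv:((uv-[235,180]+.5)*3.6-.5)
print("hatch corners in scene crop",inv(proj(s,[[.5499,.2365,.25],[.5775,.0225,.25],[.675,.2531,.25],[.5499,.2365,0]])))
print("ring",[inv(proj(s,[.542,.1265,z]))[0] for z in(.226,.211,.2)])
for yaw in(25,31,40,55):
    d=np.array([np.cos(np.radians(yaw)),np.sin(np.radians(yaw)),0]);b=np.array([.4534,.3728,0])
    print(yaw,inv(proj(s,[b+[0,0,.274],b+[0,0,.2],b+[0,0,.115],b+d*.042+[0,0,.115],b+d*.042+[0,0,.108]])).round().tolist())
E
```

```text
hatch corners in scene crop [[278.0518 106.3763]
 [486.9556  40.5498]
 [157.5434  61.5344]
 [274.0327 428.0853]]
ring [array([408.6394, 111.2894]), array([407.8628, 130.9524]), array([407.2977, 145.2703])]
25 [[191.0, 158.0], [191.0, 269.0], [192.0, 390.0], [136.0, 375.0], [137.0, 384.0]]
31 [[191.0, 158.0], [191.0, 269.0], [192.0, 390.0], [133.0, 378.0], [133.0, 387.0]]
40 [[191.0, 158.0], [191.0, 269.0], [192.0, 390.0], [129.0, 382.0], [129.0, 392.0]]
55 [[191.0, 158.0], [191.0, 269.0], [192.0, 390.0], [126.0, 390.0], [126.0, 400.0]]
```

>>> send_rows(deltas=[[1, 0.5, -0.5, -0.6, 0, 0, 0], [1, 1, -1, -1, 0, 0, 0], [1, 1, -1, -1, 0, 0, 0], [1, 1, -1, -1, 0, 0, 0], [1, 1, -1, -1, 0, 0, 0], [1, 1, -1, -1, 0, 0, 0], [1, 1, -1, -1, 0, 0, 0], [1, 1, -1, -1, 0, 0, 0]])

```text
clock: 0.87
tcp_pos: [0.3531, -0.4164, 0.3949]
orientation: [3.068, 0.661, 0.005]
contact_force: [0.2, -0.7, 0.2]
grip_width: 0.0852
```

>>> send_rows(deltas=[[1, 1, -1, -0.2, 0, 0, 0], [1, 1, -1, -0.2, 0, 0, 0], [1, 1, -1, -0.2, 0, 0, 0], [1, 1, -1, -0.2, 0, 0, 0], [1, 1, -1, -0.2, 0, 0, 0], [1, 1, -1, -0.2, 0, 0, 0], [1, 1, -1, -0.2, 0, 0, 0]])

```text
clock: 1.45
tcp_pos: [0.4274, -0.2191, 0.4216]
orientation: [-3.071, -0.659, 0.001]
contact_force: [-1.1, -1.3, 0.0]
grip_width: 0.0854
```

>>> send_rows(deltas=[[1, 0.8, -1, 0, 0, 0, 0], [1, 0.8, -1, 0, 0, 0, 0], [1, 0.8, -1, 0, 0, 0, 0], [1, 0.8, -1, 0, 0, 0, 0], [1, 0.8, -1, 0, 0, 0, 0], [1, 0.8, -1, 0, 0, 0, 0], [1, 0.8, -1, 0, 0, 0, 0]])

```text
clock: 2.03
tcp_pos: [0.4754, -0.0363, 0.4211]
orientation: [-3.073, -0.653, 0.003]
contact_force: [-1.4, -0.2, 1.0]
grip_width: 0.0854
```

>>> send_rows(deltas=[[1, 0.1, -1, 0, 0, 0, 0], [1, 0.1, -1, 0, 0, 0, 0], [1, 0.1, -1, 0, 0, 0, 0], [1, 0.1, -1, 0, 0, 0, 0], [1, 0.1, -1, 0, 0, 0, 0], [1, 0.1, -1, 0, 0, 0, 0]])

```text
clock: 2.53
tcp_pos: [0.4283, 0.1064, 0.4219]
orientation: [3.073, 0.65, -0.001]
contact_force: [1.2, -0.6, 0.7]
grip_width: 0.0856
```

```bash
cat >> h.py <<'E'
def snap(n,name):
    f=r.grab_frame(n); cv2.imwrite(f"pics/{name}.png",f["pixels"][:,:,::-1]); pickle.dump({k:f[k] for k in f if k!="pixels"},open(f"pics/{name}.cal","wb")); return f
def ld(name): return pickle.load(open(f"pics/{name}.cal","rb"))
E
python3 - <<'E'
from h import *
f=snap("wrist","w1"); R=cv2.Rodrigues(np.array(f["rvec"]))[0]; print(-R.T@np.array(f["tvec"]).ravel(),R,f["camera_matrix"],f["dist_coeffs"])
print(proj(f,[[.542,.1265,.226],[.542,.1265,.211]]))
E
```

```text
[0.4987 0.1367 0.5544] [[ 0.4057 -0.914   0.001 ]
 [-0.8725 -0.3869  0.2985]
 [-0.2724 -0.122  -0.9544]] [[396.2049   0.     317.3628]
 [  0.     396.2049 235.1967]
 [  0.       0.       1.    ]] [-0.0877  0.      0.      0.      0.    ]
[[351.4285  65.7314]
 [349.8883  67.8024]]
```

View pics/w1.png

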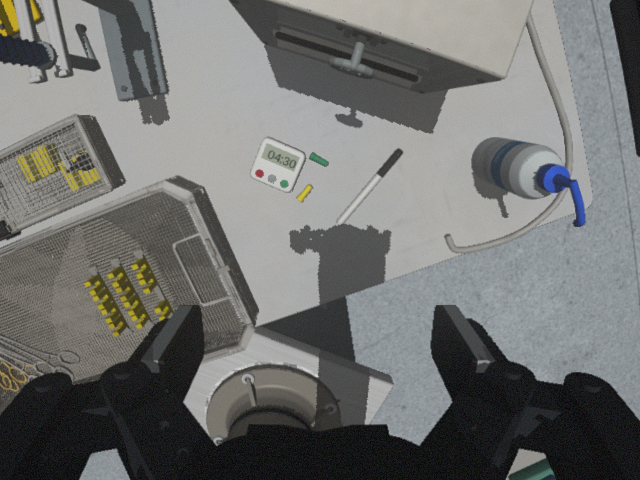

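>>> send_rows(deltas=[[1, 0.5, -1, 0, 0, 0, 0], [1, 0.5, -1, 0, 0, 0, 0], [1, 0.5, -1, 0, 0, 0, 0], [1, 0.5, -1, 0, 0, 0, 0], [1, 0.5, -1, 0, 0, 0, 0]])

```text
clock: 3.0
tcp_pos: [0.4356, 0.2806, 0.4214]
orientation: [-3.067, -0.659, 0.002]
contact_force: [-1.1, 0.0, 0.4]
grip_width: 0.0854
```

>>> send_rows(deltas=[[1, 0.36, -0.55, 0, 0, 0, -0.04], [1, 0.36, -0.55, 0, 0, 0, -0.04], [1, 0.36, -0.55, 0, 0, 0, -0.04], [1, 0.36, -0.55, 0, 0, 0, -0.04], [1, 0.36, -0.55, 0, 0, 0, -0.04]])

```text
clock: 3.42
tcp_pos: [0.4534, 0.3713, 0.4207]
orientation: [3.026, 0.84, -0.004]
contact_force: [0.2, -0.5, -0.5]
grip_width: 0.0855
```

```bash
python3 - <<'E'
from h import *
f=snap("wrist","w2"); o=r.get_obs(); print(o["tcp_pos"],Ro.from_rotvec(o["orientation"]).as_matrix(),o["joints"])
print(proj(f,[.4534,.3728,.274]),proj(f,[.4534,.3728,.2]))
im=cv2.imread("pics/w2.png"); p=proj(f,[.4534,.3728,.24])[0].astype(int); print(p)
x0=max(0,min(p[0]-130,380));y0=max(0,min(p[1]-100,290)); print(x0,y0); cv2.imwrite("pics/w2c.png",cv2.resize(im[y0:y0+190,x0:x0+260],None,fx=3,fy=3,interpolation=cv2.INTER_CUBIC))
E
```

```text
[0.4533 0.3707 0.4212] [[ 0.8574  0.5147 -0.0009]
 [ 0.5147 -0.8574 -0.002 ]
 [-0.0018  0.0013 -1.    ]] [-0.1819  0.3088 -0.7948  1.4797  0.2208  1.4473 -2.0108]
[[313.9691 219.6479]] [[314.5775 198.2509]]
[314 208]
184 108
```

View pics/w2c.png

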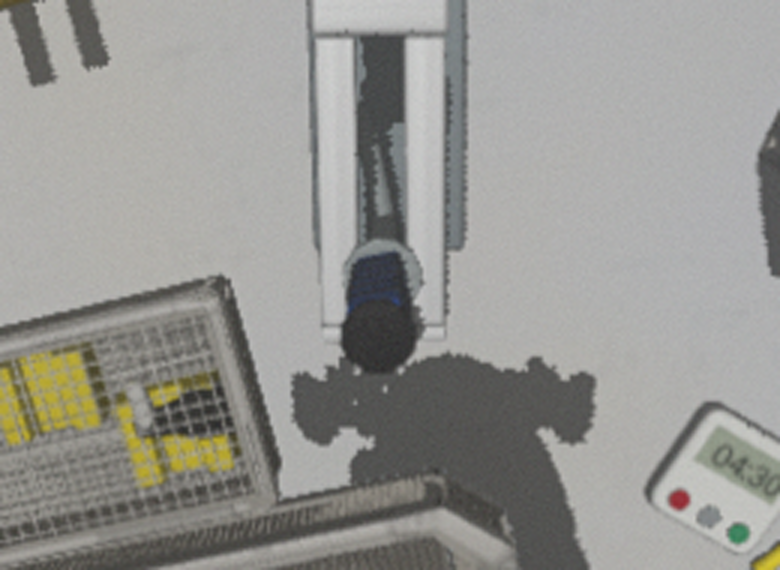

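The crop shows the cap top at (379,335), the collar at about (383,268), and the tine centre line running from (381,40) to (383,330). The tines are almost parallel to the tool x axis.

```bash
python3 - <<'E'
from h import *
f=ld("w2"); W=lambda x,y:((x+.5)/3-.5+184,(y+.5)/3-.5+108)
o=r.get_obs(); R=Ro.from_rotvec(o["orientation"]).as_matrix()
def rep(n,P): print(n,P,"tool:",R.T@(P-o["tcp_pos"]))
rep("cap",onz(f,W(379,335),.274)); rep("collar",onz(f,W(383,270),.205))
a,b=onz(f,W(381.5,40),.2),onz(f,W(383.5,325),.2); rep("postmid",a);rep("mouth",b); print(np.degrees(np.arctan2(a[1]-b[1],a[0]-b[0])), np.linalg.norm(a-b))
for p in[(358,180),(405,180),(318,180),(447,180)]: rep("tine edge",onz(f,W(*p),.2))
E
```

```text
cap [0.4521 0.3754 0.274 ] tool: [ 0.0016 -0.0049  0.1472]
collar [0.4533 0.3761 0.205 ] tool: [ 0.0031 -0.0049  0.2162]
postmid [0.5101 0.4106 0.2   ] tool: [ 0.0696 -0.0053  0.2211]
mouth [0.4377 0.3667 0.2   ] tool: [-0.0151 -0.0049  0.2212]
31.225095046288963 0.0847372415622766
tine edge [0.4719 0.3959 0.2   ] tool: [ 0.0293 -0.0124  0.2211]
tine edge [0.4791 0.384  0.2   ] tool: [0.0293 0.0016 0.2211]
tine edge [0.4658 0.4061 0.2   ] tool: [ 0.0293 -0.0242  0.2211]
tine edge [0.4855 0.3733 0.2   ] tool: [0.0293 0.014  0.2212]
```

>>> send_rows(deltas=[[1, 0.013, -0.028, 0.3, 0, 0, 0], [1, 0.013, -0.028, 0.6, 0, 0, 0], [1, 0.013, -0.028, 0.8, 0, 0, 0], [1, 0.013, -0.028, 1, 0, 0, 0], [1, 0.013, -0.028, 1, 0, 0, 0]])

```text
clock: 3.88
tcp_pos: [0.4504, 0.3717, 0.266]
orientation: [3.021, 0.837, -0.014]
contact_force: [0.7, -1.6, -0.3]
grip_width: 0.0853
```

>>> send_rows(deltas=[[1, 0, 0, 0.1, 0, 0, 0], [1, 0, 0, 0.2, 0, 0, 0], [1, 0, 0, 0.29, 0, 0, 0], [1, 0, 0, 0.29, 0, 0, 0], [1, 0, 0, 0.29, 0, 0, 0]])

```text
clock: 4.3
tcp_pos: [0.4515, 0.377, 0.2295]
orientation: [3.026, 0.842, 0.0]
contact_force: [-0.6, 0.5, 0.6]
grip_width: 0.0854
```

>>> send_rows(squeeze=30, deltas=[[0, 0, 0, 0, 0, 0, 0], [0, 0, 0, 0, 0, 0, 0], [0, 0, 0, 0, 0, 0, 0], [0, 0, 0, 0, 0, 0, 0], [0, 0, 0, 0, 0, 0, 0], [0, 0, 0, 0, 0, 0, 0], [0, 0, 0, 0, 0, 0, 0], [0, 0, 0, 0, 0, 0, 0], [0, 0, 0, 0, 0, 0, 0], [0, 0, 0, 0, 0, 0, 0]])

```text
clock: 5.13
tcp_pos: [0.4508, 0.3778, 0.229]
orientation: [3.026, 0.845, 0.0]
contact_force: [-0.5, -2.1, 3.3]
grip_width: 0.0134
```

>>> send_rows(squeeze=70, deltas=[[0, 0, 0, 0, 0, 0, 0], [0, 0, 0, 0, 0, 0, 0], [0, 0, 0, -0.05, 0, 0, 0], [0, 0, 0, -0.1, 0, 0, 0], [0, 0, 0, -0.13, 0, 0, 0], [0, 0, 0, -0.13, 0, 0, 0], [0, -0.1, 0, -0.13, 0, 0, 0], [0, -0.2, 0, -0.13, 0, 0, 0], [0, -0.3, 0, -0.13, 0, 0, 0], [0, -0.4, 0, -0.13, 0, 0, 0], [0, -0.5, 0, -0.13, 0, 0, 0], [0, -0.55, 0, -0.3, 0, 0, 0], [0, -0.55, 0, -0.5, 0, 0, 0], [0, -0.55, 0, -0.7, 0, 0, 0], [0, -0.55, 0, -0.72, 0, 0, 0]])

```text
clock: 6.38
tcp_pos: [0.3812, 0.3374, 0.3421]
orientation: [-3.023, -0.844, -0.012]
contact_force: [0.1, 0.5, -1.0]
grip_width: 0.0134
```

>>> send_rows(deltas=[[0, -0.05, 0.25, 0, 0, 0, 0], [0, -0.1, 0.5, 0, 0, 0, 0], [0, -0.15, 0.75, 0, 0, 0, 0], [0, -0.19, 1, 0, 0, 0, 0], [0, -0.19, 1, 0, 0, 0, 0]])

```text
clock: 6.8
tcp_pos: [0.4364, 0.1837, 0.3357]
orientation: [3.027, 0.826, -0.002]
contact_force: [1.2, -0.9, -1.3]
grip_width: 0.0134
```

>>> send_rows(deltas=[[0, -0.03, 0.15, 0, 0, 0, 0.03], [0, -0.06, 0.3, 0.02, 0, 0, 0.06], [0, -0.1, 0.45, 0.04, 0, 0, 0.1], [0, -0.107, 0.54, 0.04, 0, 0, 0.133], [0, -0.107, 0.54, 0.04, 0, 0, 0.133], [0, -0.107, 0.54, 0.04, 0, 0, 0.133], [0, -0.107, 0.54, 0.04, 0, 0, 0.133]])

```text
clock: 7.38
tcp_pos: [0.4612, 0.1157, 0.3307]
orientation: [-3.134, -0.205, 0.0]
contact_force: [0.6, 0.3, -2.4]
grip_width: 0.0129
```

```bash
python3 - <<'E'
from h import *
f=snap("scene","s2"); w=snap("wrist","w3");o=r.get_obs();R=Ro.from_rotvec(o["orientation"]).as_matrix()
print(o["tcp_pos"],R,o["joints"])
p=o["tcp_pos"]; ring=[.542,.1265,.2155]
m=[p+R@[0,0,d] for d in(.029,.114)]+[p+R@[.042,0,.114]]
print(proj(f,m+[ring]).round(1).tolist()); print(proj(w,m+[ring]).round(1).tolist())
a=cv2.imread("pics/s2.png")[160:290,285:405]; a=cv2.resize(a,None,fx=4.6,fy=4.6,interpolation=cv2.INTER_CUBIC); cv2.imwrite("pics/s2c.png",a)
E
```

```text
[0.4613 0.1159 0.3308] [[ 0.9915  0.1301  0.0001]
 [ 0.1301 -0.9915  0.0004]
 [ 0.0002 -0.0004 -1.    ]] [ 0.2231  0.1122 -0.642   1.8646  0.072   1.1877 -1.8832]
[[373.9, 189.8], [372.0, 222.5], [359.4, 218.0], [348.0, 214.4]]
[[315.5, 291.4], [316.0, 235.0], [316.0, 170.4], [316.0, 104.6]]
```

View pics/s2c.png

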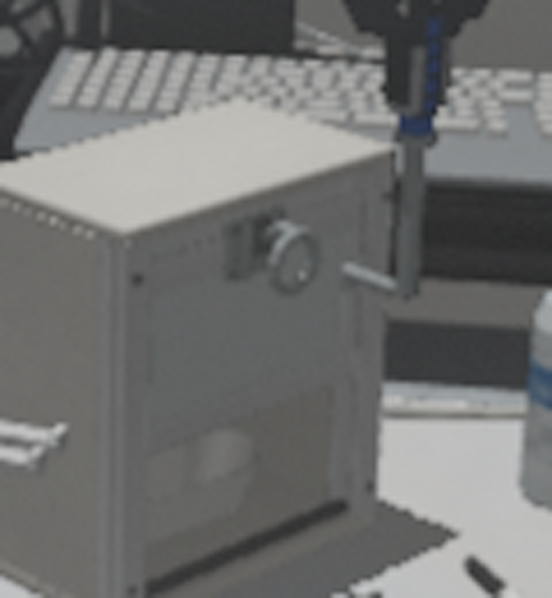

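```bash
python3 - <<'E'
import cv2,numpy as np
a=cv2.resize(cv2.imread("pics/s2.png")[200:230,336:382],None,fx=10,fy=10,interpolation=cv2.INTER_CUBIC)
b=cv2.resize(cv2.imread("pics/w3.png")[70:245,262:370],None,fx=3,fy=3,interpolation=cv2.INTER_CUBIC)
c=np.zeros((525,790,3),np.uint8); c[:300,:460]=a; c[:,466:]=b; cv2.imwrite("pics/m3.png",c)
E
```

```text
(no output)
```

View pics/m3.png

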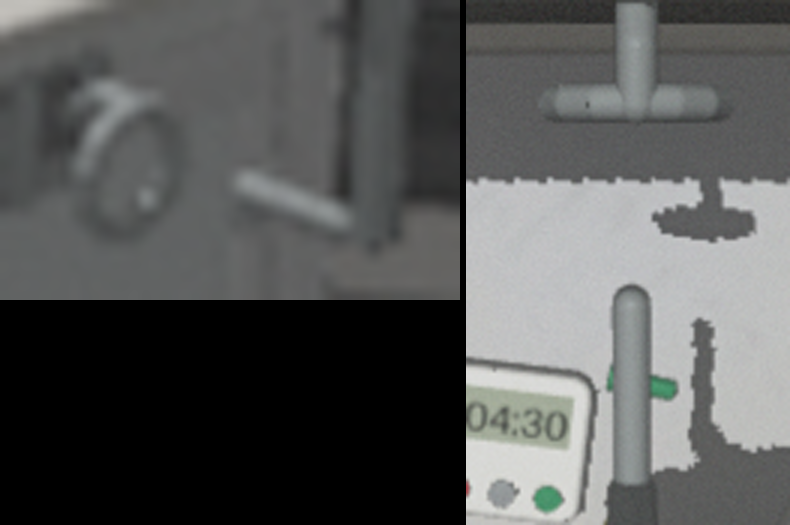

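>>> send_rows(deltas=[[0, 0, 0.009, 0, 0, 0, 0], [0, 0.06, 0.009, 0, 0, 0, 0], [0, 0.12, 0.009, 0, 0, 0, 0], [0, 0.16, 0.009, 0, 0, 0, 0], [0, 0.2, 0.009, 0, 0, 0, 0], [0, 0.23, 0.009, 0, 0, 0, 0], [0, 0.26, 0.009, 0, 0, 0, 0], [0, 0.29, 0.009, 0, 0, 0, 0], [0, 0.32, 0.009, 0, 0, 0, 0], [0, 0.35, 0.009, 0, 0, 0, 0], [0, 0.375, 0.009, 0, 0, 0, 0], [0, 0.375, 0.009, 0, 0, 0, 0], [0, 0.375, 0.009, 0, 0, 0, 0]])

```text
clock: 8.57
tcp_pos: [0.5176, 0.1197, 0.3303]
orientation: [3.135, 0.198, -0.001]
contact_force: [0.4, -1.7, -4.9]
grip_width: 0.013
```

```bash
python3 - <<'E'
from h import *
f=snap("scene","s4"); w=snap("wrist","w4");o=r.get_obs();R=Ro.from_rotvec(o["orientation"]).as_matrix()
p=o["tcp_pos"];print(p,o["contact_force"],o["moment"]); print("ringtop bar",onz(ld("w3"),(262+636/3-466/3,70+103/3),.229))
a=cv2.resize(cv2.imread("pics/s4.png")[197:230,330:376],None,fx=10,fy=10,interpolation=cv2.INTER_CUBIC)
b=cv2.resize(cv2.imread("pics/w4.png")[70:245,262:370],None,fx=3,fy=3,interpolation=cv2.INTER_CUBIC)
c=np.zeros((525,790,3),np.uint8); c[:330,:460]=a; c[:,466:]=b; cv2.imwrite("pics/m4.png",c)
E
```

```text
[0.5174 0.1198 0.3305] [ 0.0455 -0.2812 -4.355 ] [-0.3719  0.1926 -0.0368]
ringtop bar [0.5421 0.1249 0.229 ]
```

View pics/m4.png

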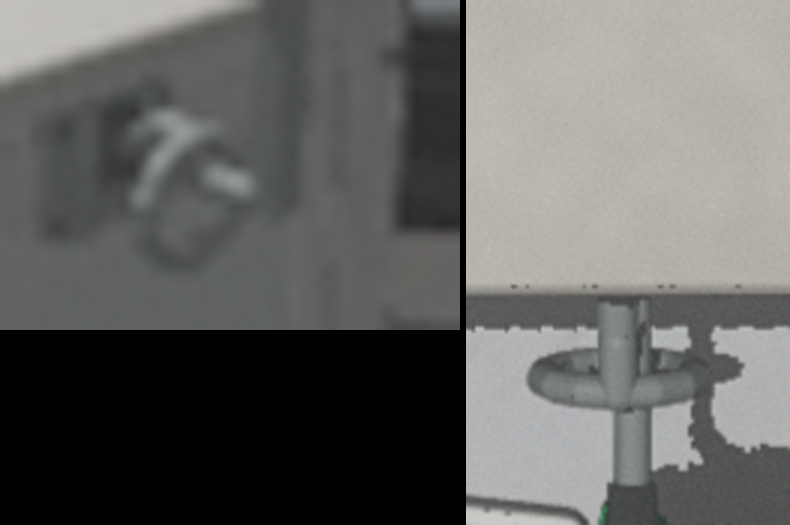

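The hook is through the ring: the tip is visible behind the ring bar. It sits about 3 mm to the right of centre, so I'll centre it and watch the force.

>>> send_rows(deltas=[[0, 0, -0.017, 0, 0, 0, 0], [0, 0, -0.017, 0, 0, 0, 0], [0, 0, -0.017, 0, 0, 0, 0]])

```text
clock: 8.92
tcp_pos: [0.5165, 0.1239, 0.3308]
orientation: [-3.134, -0.201, 0.002]
contact_force: [-2.6, 1.9, -2.9]
grip_width: 0.0129
```

>>> send_rows(deltas=[[0, 0, 0, 0.02, 0, 0, 0], [0, 0, 0, 0.02, 0, 0, 0], [0, 0, 0, 0.02, 0, 0, 0]])

```text
clock: 9.17
tcp_pos: [0.5179, 0.1227, 0.3282]
orientation: [-3.135, -0.199, -0.003]
contact_force: [0.3, -0.4, -1.2]
grip_width: 0.0132
```

```bash
python3 - <<'E'
from h import *
o=r.get_obs();print(o["tcp_pos"],o["contact_force"],o["moment"])
E
```

```text
[0.5179 0.1227 0.3282] [ 0.2829 -0.3909 -1.1644] [-0.0244  0.0683  0.0256]
```

>>> send_rows(deltas=[[0, 0, 0, 0.02, 0, 0, 0], [0, 0, 0, 0.04, 0, 0, 0], [0, 0, 0, 0.06, 0, 0, 0], [0, 0, 0, 0.08, 0, 0, 0], [0, 0, 0, 0.1, 0, 0, 0], [0, 0, 0, 0.12, 0, 0, 0], [0, 0, 0, 0.14, 0, 0, 0], [0, 0, 0, 0.16, 0, 0, 0], [0, 0, 0, 0.18, 0, 0, 0], [0, 0, 0, 0.18, 0, 0, 0]])

```text
clock: 10.0
tcp_pos: [0.5173, 0.1227, 0.3003]
orientation: [-3.135, -0.199, 0.0]
contact_force: [-0.4, -0.4, 2.6]
grip_width: 0.0134
```

>>> send_rows(deltas=[[0, 0, 0, 0.02, 0, 0, 0], [0, 0, 0, 0.04, 0, 0, 0], [0, 0, 0, 0.06, 0, 0, 0], [0, 0, 0, 0.08, 0, 0, 0], [0, 0, 0, 0.1, 0, 0, 0], [0, 0, 0, 0.12, 0, 0, 0], [0, 0, 0, 0.14, 0, 0, 0], [0, 0, 0, 0.16, 0, 0, 0], [0, 0, 0, 0.18, 0, 0, 0], [0, 0, 0, 0.2, 0, 0, 0], [0, 0, 0, 0.22, 0, 0, 0], [0, 0, 0, 0.24, 0, 0, 0], [0, 0, 0, 0.26, 0, 0, 0], [0, 0, 0, 0.28, 0, 0, 0], [0, 0, 0, 0.3, 0, 0, 0]])

```text
clock: 11.25
tcp_pos: [0.5174, 0.1228, 0.2555]
orientation: [-3.135, -0.199, -0.0]
contact_force: [-0.8, -0.4, 4.7]
grip_width: 0.0131
```

>>> send_rows(deltas=[[0, 0, 0, 0.02, 0, 0, 0], [0, 0, 0, 0.04, 0, 0, 0], [0, 0, 0, 0.06, 0, 0, 0], [0, 0, 0, 0.08, 0, 0, 0], [0, 0, 0, 0.09, 0, 0, 0], [0, 0, 0, 0.1, 0, 0, 0], [0, 0, 0, 0.1, 0, 0, 0]])

```text
clock: 11.83
tcp_pos: [0.5173, 0.1227, 0.2405]
orientation: [-3.135, -0.199, 0.0]
contact_force: [-0.2, 0.4, 4.0]
grip_width: 0.0134
```

>>> send_rows(deltas=[[0, 0, 0, 0.007, 0, 0, 0], [0, 0, 0, 0.014, 0, 0, 0], [0, 0, 0, 0.02, 0, 0, 0], [0, 0, 0, 0.02, 0, 0, 0]])

```text
clock: 12.17
tcp_pos: [0.5173, 0.1227, 0.2377]
orientation: [-3.135, -0.199, -0.0]
contact_force: [-0.1, 0.4, 3.5]
grip_width: 0.013
```

>>> send_rows(deltas=[[0, 0, 0, 0.007, 0, 0, 0], [0, 0, 0, 0.014, 0, 0, 0], [0, 0, 0, 0.02, 0, 0, 0], [0, 0, 0, 0.02, 0, 0, 0]])

```text
clock: 12.5
tcp_pos: [0.5173, 0.1227, 0.2346]
orientation: [-3.135, -0.199, 0.0]
contact_force: [-0.6, -0.4, 3.5]
grip_width: 0.0131
```

>>> send_rows(deltas=[[0, 0, 0, 0.005, 0, 0, 0], [0, 0, 0, 0.01, 0, 0, 0], [0, 0, 0, 0.01, 0, 0, 0]])

```text
clock: 12.75
tcp_pos: [0.5173, 0.1227, 0.2332]
orientation: [3.135, 0.199, -0.0]
contact_force: [-0.3, -0.6, 3.7]
grip_width: 0.0129
```

>>> send_rows(deltas=[[0, 0, 0, 0.005, 0, 0, 0], [0, 0, 0, 0.01, 0, 0, 0], [0, 0, 0, 0.01, 0, 0, 0]])

```text
clock: 13.0
tcp_pos: [0.5173, 0.1227, 0.2317]
orientation: [3.135, 0.199, -0.0]
contact_force: [-0.1, -1.1, 4.2]
grip_width: 0.013
```

>>> send_rows(deltas=[[0, 0, 0, 0.005, 0, 0, 0], [0, 0, 0, 0.01, 0, 0, 0], [0, 0, 0, 0.01, 0, 0, 0]])

```text
clock: 13.25
tcp_pos: [0.5174, 0.1227, 0.2303]
orientation: [3.135, 0.199, 0.0]
contact_force: [-0.6, -1.2, 4.6]
grip_width: 0.0129
```

>>> send_rows(deltas=[[0, 0, 0, 0.004, 0, 0, 0], [0, 0, 0, 0.007, 0, 0, 0], [0, 0, 0, 0.007, 0, 0, 0]])

```text
clock: 13.5
tcp_pos: [0.5175, 0.1228, 0.2297]
orientation: [3.135, 0.199, 0.001]
contact_force: [-1.1, 0.2, 7.6]
grip_width: 0.0133
```

>>> send_rows(deltas=[[0, 0, 0, 0.002, 0, 0, 0], [0, 0, 0, 0.004, 0, 0, 0], [0, 0, 0, 0.004, 0, 0, 0]])

```text
clock: 13.75
tcp_pos: [0.5175, 0.1228, 0.2293]
orientation: [3.135, 0.199, 0.001]
contact_force: [-2.2, -1.3, 9.9]
grip_width: 0.0135
```

>>> send_rows(deltas=[[0, 0, 0, 0.003, 0, 0, 0], [0, 0, 0, 0.005, 0, 0, 0], [0, 0, 0, 0.005, 0, 0, 0]])

```text
clock: 14.0
tcp_pos: [0.5176, 0.1229, 0.2289]
orientation: [3.135, 0.199, 0.001]
contact_force: [-2.9, -0.1, 11.6]
grip_width: 0.0131
```

>>> send_rows(deltas=[[0, 0, 0, 0.003, 0, 0, 0], [0, 0, 0, 0.005, 0, 0, 0], [0, 0, 0, 0.005, 0, 0, 0]])

```text
clock: 14.25
tcp_pos: [0.5176, 0.1229, 0.2284]
orientation: [3.135, 0.199, 0.002]
contact_force: [-3.5, -0.6, 14.6]
grip_width: 0.013
```

>>> send_rows(deltas=[[0, 0, 0, 0, 0, 0, 0], [0, 0, 0, 0, 0, 0, 0], [0, 0, 0, 0, 0, 0, 0]])

```text
clock: 14.5
tcp_pos: [0.5176, 0.1229, 0.2285]
orientation: [3.135, 0.199, 0.002]
contact_force: [-3.4, -1.2, 13.1]
grip_width: 0.013
```

>>> send_rows(deltas=[[0, 0, 0, 0.001, 0, 0, 0], [0, 0, 0, 0.001, 0, 0, 0], [0, 0, 0, 0.001, 0, 0, 0], [0, 0, 0, 0.001, 0, 0, 0], [0, 0, 0, 0.001, 0, 0, 0], [0, 0, 0, 0.001, 0, 0, 0], [0, 0, 0, 0.001, 0, 0, 0], [0, 0, 0, 0.001, 0, 0, 0], [0, 0, 0, 0.001, 0, 0, 0], [0, 0, 0, 0.001, 0, 0, 0], [0, 0, 0, 0.001, 0, 0, 0], [0, 0, 0, 0.001, 0, 0, 0], [0, 0, 0, 0.001, 0, 0, 0], [0, 0, 0, 0.001, 0, 0, 0], [0, 0, 0, 0.001, 0, 0, 0], [0, 0, 0, 0.001, 0, 0, 0]])

```text
clock: 15.83
tcp_pos: [0.5176, 0.1229, 0.2284]
orientation: [3.135, 0.199, 0.002]
contact_force: [-5.2, -1.4, 13.9]
grip_width: 0.0134
```

```bash
python3 - <<'E'
from h import *
f=snap("scene","s5"); w=snap("wrist","w5");o=r.get_obs();print(o["tcp_pos"],o["contact_force"],o["moment"])
p=o["tcp_pos"];R=Ro.from_rotvec(o["orientation"]).as_matrix()
print((proj(f,[p+R@[0,0,.114],p+R@[.042,0,.114],[.542,.1255,.126]])-[320,205])*8)
a=cv2.resize(cv2.imread("pics/s5.png")[205:275,320:380],None,fx=8,fy=8,interpolation=cv2.INTER_CUBIC)
b=cv2.resize(cv2.imread("pics/w5.png")[70:245,262:370],None,fx=3,fy=3,interpolation=cv2.INTER_CUBIC)
c=np.zeros((560,800,3),np.uint8); c[:,:480]=a[:,:480]; c[:525,484:]=b[:,:316]; cv2.imwrite("pics/m5.png",c)
E
```

```text
[0.5176 0.1229 0.2284] [-4.1416 -1.6588 14.1368] [-0.3951  0.9795  0.039 ]
[[268.2706 383.7281]
 [175.7301 344.7254]
 [216.3278 328.4695]]
```

View pics/m5.png

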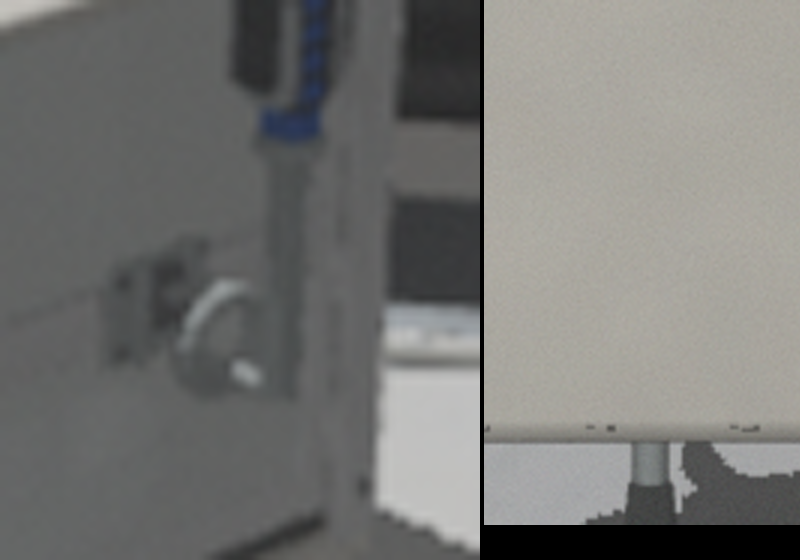

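The ring is in its lower position with the prong seated on its bottom bar. It measures about 3 mm below 126 mm, which fits the spring deflection under load. The press was held for over 1.3 s at about 15 N. Now I'll release it gently and unhook.

>>> send_rows(deltas=[[0, 0, 0, -0.005, 0, 0, 0], [0, 0, 0, -0.01, 0, 0, 0], [0, 0, 0, -0.015, 0, 0, 0], [0, 0, 0, -0.02, 0, 0, 0], [0, 0, 0, -0.03, 0, 0, 0], [0, 0, 0, -0.04, 0, 0, 0], [0, 0, 0, -0.05, 0, 0, 0], [0, 0, 0, -0.06, 0, 0, 0], [0, 0, 0, -0.06, 0, 0, 0], [0, 0, 0, -0.06, 0, 0, 0]])

```text
clock: 16.77
tcp_pos: [0.5172, 0.1226, 0.2358]
orientation: [3.135, 0.199, -0.0]
contact_force: [0.7, 0.4, -0.8]
grip_width: 0.0132
```

>>> send_rows(deltas=[[0, 0, 0, -0.015, 0, 0, 0], [0, 0, 0, -0.03, 0, 0, 0], [0, 0, 0, -0.043, 0, 0, 0], [0, 0, 0, -0.043, 0, 0, 0], [0, 0, 0, -0.043, 0, 0, 0]])

```text
clock: 17.18
tcp_pos: [0.5175, 0.1228, 0.2427]
orientation: [-3.135, -0.199, -0.001]
contact_force: [0.9, -0.1, -2.6]
grip_width: 0.013
```

>>> send_rows(deltas=[[0, 0, 0, 0, 0, 0, 0], [0, 0, 0, 0, 0, 0, 0]])

```text
clock: 17.35
tcp_pos: [0.5173, 0.1227, 0.2424]
orientation: [3.135, 0.199, -0.0]
contact_force: [-0.2, 0.6, -1.0]
grip_width: 0.0133
```

>>> send_rows(deltas=[[0, 0, 0, 0.007, 0, 0, 0], [0, 0, 0, 0.007, 0, 0, 0], [0, 0, 0, 0.007, 0, 0, 0]])

```text
clock: 17.6
tcp_pos: [0.5173, 0.1227, 0.2412]
orientation: [3.135, 0.199, -0.0]
contact_force: [0.1, 0.4, -1.4]
grip_width: 0.0133
```

>>> send_rows(deltas=[[0, 0, 0, -0.007, 0, 0, 0], [0, -0.03, 0, -0.007, 0, 0, 0], [0, -0.06, 0, -0.007, 0, 0, 0], [0, -0.09, 0, -0.007, 0, 0, 0], [0, -0.12, 0, -0.007, 0, 0, 0], [0, -0.13, 0, -0.007, 0, 0, 0], [0, -0.13, 0, -0.007, 0, 0, 0]])

```text
clock: 18.18
tcp_pos: [0.4975, 0.1201, 0.2425]
orientation: [3.135, 0.199, 0.0]
contact_force: [0.7, -0.3, -1.3]
grip_width: 0.0131
```

>>> send_rows(deltas=[[0, -0.04, 0, 0, 0, 0, 0], [0, -0.08, 0, 0, 0, 0, 0], [0, -0.12, 0, 0, 0, 0, 0], [0, -0.16, 0, 0, 0, 0, 0], [0, -0.2, 0, 0, 0, 0, 0], [0, -0.25, 0, 0, 0, 0, 0], [0, -0.27, 0, 0, 0, 0, 0], [0, -0.27, 0, 0, 0, 0, 0], [0, -0.27, 0, 0, 0, 0, 0]])

```text
clock: 18.93
tcp_pos: [0.4578, 0.1151, 0.2426]
orientation: [3.135, 0.199, 0.001]
contact_force: [0.5, -0.8, -1.8]
grip_width: 0.013
```

```bash
python3 - <<'E'
from h import *
f=snap("scene","s6"); w=snap("wrist","w6");o=r.get_obs();print(o["tcp_pos"],o["contact_force"],o["joints"])
p=o["tcp_pos"];R=Ro.from_rotvec(o["orientation"]).as_matrix()
print((proj(f,[p+R@[0,0,.029],p+R@[0,0,.114],p+R@[.042,0,.114],[.542,.1255,.126]])-[320,205])*7)
print((proj(w,[p+R@[0,0,.114],p+R@[.046,0,.114]])-[262,70])*3+[488,0])
a=cv2.resize(cv2.imread("pics/s6.png")[205:285,320:389],None,fx=7,fy=7,interpolation=cv2.INTER_CUBIC)
b=cv2.resize(cv2.imread("pics/w6.png")[70:257,262:366],None,fx=3,fy=3,interpolation=cv2.INTER_CUBIC)
c=np.zeros((561,800,3),np.uint8); c[:560,:483]=a; c[:,488:]=b; cv2.imwrite("pics/m6.png",c)
E
```

```text
[0.4582 0.1152 0.2426] [-0.0618 -0.295  -1.0858] [ 0.1972  0.1978 -0.6418  1.9888  0.1405  0.9977 -1.9561]
[[370.9557 133.316 ]
 [358.1501 351.1833]
 [272.3358 315.7587]
 [189.2868 287.4109]]
[[649.6384 494.7146]
 [649.5284 281.8593]]
```

View pics/m6.png

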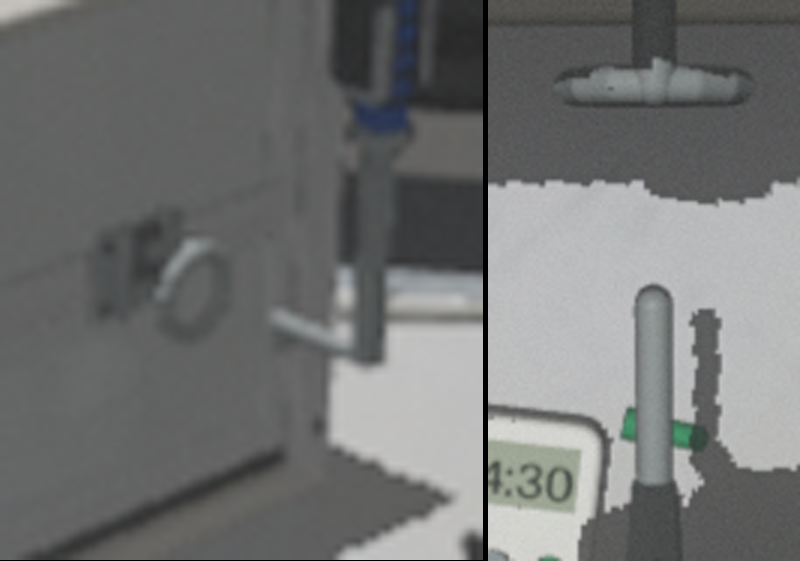

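Sash ring stays at its low position (193,290 against 287 predicted for 126 mm), so it is shut. The pole is still upright in the hand. Now back to the rack.

>>> send_rows(deltas=[[0, 0, 0, -0.2, 0, 0, 0], [0, -0.05, -0.2, -0.4, 0, 0, 0], [0, -0.1, -0.45, -0.6, 0, 0, 0], [0, -0.16, -0.7, -0.667, 0, 0, 0], [0, -0.16, -0.9, -0.667, 0, 0, 0], [0, -0.16, -1, -0.667, 0, 0, 0], [0, -0.16, -1, -0.667, 0, 0, 0], [0, -0.16, -1, -0.667, 0, 0, 0]])

```text
clock: 19.7
tcp_pos: [0.4149, 0.2616, 0.3424]
orientation: [-3.135, -0.202, 0.001]
contact_force: [0.2, -0.4, -1.1]
grip_width: 0.0128
```

>>> send_rows(deltas=[[0, -0.04, -0.15, 0, 0, 0, -0.03], [0, -0.08, -0.3, 0, 0, 0, -0.065], [0, -0.12, -0.42, 0, 0, 0, -0.1], [0, -0.16, -0.53, 0, 0, 0, -0.132], [0, -0.16, -0.53, 0, 0, 0, -0.132], [0, -0.16, -0.53, 0, 0, 0, -0.132], [0, -0.16, -0.53, 0, 0, 0, -0.132], [0, -0.16, -0.53, 0, 0, 0, -0.132]])

```text
clock: 20.37
tcp_pos: [0.3824, 0.3351, 0.3422]
orientation: [3.028, 0.834, -0.0]
contact_force: [-0.5, -0.1, -1.5]
grip_width: 0.0128
```

```bash
cat > d.py <<'E'
from h import *
import sys
o=r.get_obs();R=Ro.from_rotvec(o["orientation"]);print(o["tcp_pos"],o["orientation"],o["contact_force"])
G=np.array([.4508,.3778,.229]);Rg=Ro.from_rotvec([3.026,.845,0])
print("to grasp pose, frac:",R.inv().apply(G-o["tcp_pos"])/.15,"turn frac",(R.inv()*Rg).as_rotvec()/np.pi)
E
python3 d.py
```

```text
[0.3824 0.3351 0.3422] [ 3.0279  0.8336 -0.0004] [-0.547  -0.0525 -1.5325]
to grasp pose, frac: [ 0.5379 -0.0121  0.7543] turn frac [ 0.0004  0.0002 -0.0023]
```

>>> send_rows(deltas=[[0, 0, -0.005, 0.2, 0, 0, -0.002], [0, 0, -0.005, 0.4, 0, 0, -0.002], [0, 0, -0.005, 0.55, 0, 0, -0.002], [0, 0, -0.005, 0.62, 0, 0, -0.002], [0, 0, -0.005, 0.62, 0, 0, -0.002], [0, 0.08, -0.005, 0.62, 0, 0, -0.002], [0, 0.16, -0.005, 0.62, 0, 0, -0.002], [0, 0.24, -0.005, 0.62, 0, 0, -0.002], [0, 0.32, -0.005, 0.62, 0, 0, -0.002], [0, 0.38, -0.005, 0.62, 0, 0, -0.002], [0, 0.44, -0.005, 0.62, 0, 0, -0.002], [0, 0.49, -0.005, 0.62, 0, 0, -0.002], [0, 0.53, -0.005, 0.62, 0, 0, -0.002], [0, 0.54, -0.005, 0.62, 0, 0, -0.002], [0, 0.54, -0.005, 0.62, 0, 0, -0.002], [0, 0.54, -0.005, 0.62, 0, 0, -0.002]])

```text
clock: 21.7
tcp_pos: [0.451, 0.379, 0.2497]
orientation: [3.025, 0.849, 0.002]
contact_force: [2.8, -1.3, -1.8]
grip_width: 0.0128
```

```bash
python3 d.py; python3 - <<'E'
from h import *
f=snap("scene","s7")
a=cv2.imread("pics/s7.png")[195:345,240:350]; cv2.imwrite("pics/s7c.png",cv2.resize(a,None,fx=4,fy=4,interpolation=cv2.INTER_CUBIC))
E
```

```text
[0.451  0.379  0.2497] [3.0247 0.8488 0.0022] [ 2.7687 -1.3092 -1.8416]
to grasp pose, frac: [-0.0052  0.0062  0.1382] turn frac [ 0.0002 -0.0004  0.0008]
```

View pics/s7c.png

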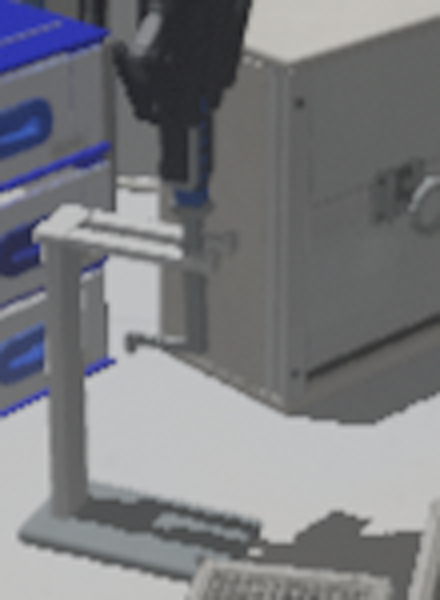

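The pole hangs about 20 mm over the tines and inside the slot. A small side force suggests the shaft is touching the tine on the −y tool side, so I'll ease it 1.5 mm the other way.

>>> send_rows(deltas=[[0, -0.005, 0.01, 0, 0, 0, 0], [0, -0.005, 0.01, 0, 0, 0, 0], [0, -0.005, 0.01, 0, 0, 0, 0], [0, -0.005, 0.01, 0, 0, 0, 0]])

```text
clock: 22.08
tcp_pos: [0.4498, 0.3777, 0.2496]
orientation: [-3.024, -0.85, 0.0]
contact_force: [-0.2, 0.6, -1.3]
grip_width: 0.0136
```

```bash
python3 d.py
```

```text
[0.4498 0.3777 0.2496] [-3.0239 -0.8502  0.0004] [-0.2303  0.6455 -1.3425]
to grasp pose, frac: [0.0058 0.003  0.1372] turn frac [-0.0001  0.0001  0.0011]
```

>>> send_rows(deltas=[[0, 0.005, 0.003, 0.03, 0, 0, 0], [0, 0.005, 0.003, 0.06, 0, 0, 0], [0, 0.005, 0.003, 0.09, 0, 0, 0], [0, 0.005, 0.003, 0.11, 0, 0, 0], [0, 0.005, 0.003, 0.125, 0, 0, 0], [0, 0.005, 0.003, 0.135, 0, 0, 0], [0, 0.005, 0.003, 0.135, 0, 0, 0], [0, 0.005, 0.003, 0.135, 0, 0, 0]])

```text
clock: 22.75
tcp_pos: [0.4513, 0.3776, 0.2293]
orientation: [-3.024, -0.85, -0.001]
contact_force: [-0.1, 1.2, -0.9]
grip_width: 0.0128
```

```bash
python3 d.py
```

```text
[0.4513 0.3776 0.2293] [-3.0243 -0.8495 -0.0005] [-0.0944  1.1511 -0.8615]
to grasp pose, frac: [-0.0023 -0.003   0.0021] turn frac [ 0.     -0.0001  0.001 ]
```

Not resting yet. I'll lower in small steps until contact.

>>> send_rows(deltas=[[0, 0, 0, 0.004, 0, 0, 0], [0, 0, 0, 0.007, 0, 0, 0], [0, 0, 0, 0.007, 0, 0, 0], [0, 0, 0, 0.007, 0, 0, 0]])

```text
clock: 23.08
tcp_pos: [0.4514, 0.3777, 0.2291]
orientation: [-3.025, -0.849, -0.001]
contact_force: [-1.2, -2.9, 4.6]
grip_width: 0.013
```

>>> send_rows(squeeze=20, deltas=[[0, 0, 0, -0.003, 0, 0, 0], [0, 0, 0, -0.003, 0, 0, 0], [0.25, 0, 0, -0.003, 0, 0, 0], [0.25, 0, 0, -0.003, 0, 0, 0], [0.5, 0, 0, -0.003, 0, 0, 0], [0.8, 0, 0, -0.003, 0, 0, 0], [0.8, 0, 0, -0.003, 0, 0, 0], [0.8, 0, 0, -0.003, 0, 0, 0], [0.8, 0, 0, -0.003, 0, 0, 0], [0.8, 0, 0, -0.003, 0, 0, 0]])

```text
clock: 23.92
tcp_pos: [0.4513, 0.3775, 0.2286]
orientation: [3.025, 0.849, -0.0]
contact_force: [0.2, 0.1, 0.2]
grip_width: 0.068
```

>>> send_rows(deltas=[[0.8, 0, 0, -0.08, 0, 0, 0], [0.8, 0, 0, -0.2, 0, 0, 0], [0.8, 0, 0, -0.4, 0, 0, 0], [0.8, 0, 0, -0.6, 0, 0, 0], [0.8, 0, 0, -0.8, 0, 0, 0], [0.8, 0, 0, -1, 0, 0, 0], [0.8, 0, 0, -1, 0, 0, 0], [0.8, 0, 0, -1, 0, 0, 0], [0.8, 0, 0, -1, 0, 0, 0]])

```text
clock: 24.67
tcp_pos: [0.4511, 0.3772, 0.3788]
orientation: [3.024, 0.849, 0.0]
contact_force: [-0.1, -0.3, -1.3]
grip_width: 0.0684
```

```bash
python3 - <<'E'
from h import *
f=snap("scene","s8"); t=snap("top","t8")
o=r.get_obs(); print(o["tcp_pos"],o["contact_force"])
# compare pole region with the start picture
a=cv2.imread("pics/scene0.png").astype(int); b=cv2.imread("pics/s8.png").astype(int)
for n,(x0,y0,x1,y1) in dict(hook=(265,270,300,300),shaft=(280,250,300,290),fork=(250,240,305,268),handle=(278,222,296,256),baseline=(150,260,240,370)).items():
    A=a[y0:y1,x0:x1];B=b[y0:y1,x0:x1]; print(n,np.abs(A-B).mean().round(2))
    sh=cv2.phaseCorrelate(A.mean(2).astype(np.float32),B.mean(2).astype(np.float32)); print(sh)
# blue handle centroid
for im in(a,b):
    c=im[215:262,275:300]; m=(c[:,:,0]-c[:,:,2]>30); ys,xs=np.nonzero(m); print("blue",m.sum(),xs.mean()+275,ys.mean()+215,ys.min()+215,ys.max()+215)
E
```

```text
[0.451  0.3769 0.3776] [ 0.1699  0.4801 -0.3266]
hook 5.78
((0.2902546852090424, -0.3650497585936563), 0.8227477592450602)
shaft 3.84
((0.30877497672555165, -0.1263900756707983), 1.0430957877635956)
fork 3.69
((0.10365187968715972, -0.008802532738478419), 1.0085202760166592)
handle 4.98
((0.5429452536546187, 0.22931951782089044), 0.9891196879339806)
baseline 3.22
((0.0034287037244169483, 0.008940892153198376), 1.0004807771576776)
blue 92 287.2173913043478 240.22826086956522 228 253
blue 96 287.4375 240.36458333333334 228 254
```

```bash
python3 - <<'E'
from h import *
a=cv2.imread("pics/s6.png");b=cv2.imread("pics/s8.png"); g=lambda i:i[225:262,325:358].mean(2).astype(np.float32)
print("ring shift s6->s8",cv2.phaseCorrelate(g(a),g(b)))
print(r.hand_in())
E
```

```text
ring shift s6->s8 ((0.036927475925885744, 0.03884036082481046), 1.0192652891493506)
the job is handed in; nothing more can be done
None
```

I finished the whole sequence and handed it in at about 25 s of the 58 s allowed; `hand_in` gives no verdict.

- **Pulling and pressing:** I took the blue-handled pole from the grey rack and put the hook through the ring. I drew the sash down at roughly 20–45 mm/s, then pressed it for over 1.5 s. Wrist readings put the press at about 15 N, against the 16 N asked. The highest reading was about 16 N counting the pole's weight.
- **Sideways force:** about 4 N built up while pressing, for a reason I did not find. It went when the load came off.
- **Unhooking:** the wrist force stayed at about the pole's own weight all through. In the picture taken after unhooking, the ring was within about 1 mm of its height with the sash shut. It had not moved by the last picture.
- **Hanging up:** in the last scene picture the pole is within about half a pixel of where it started. That is about 1–2 mm, upright, with the hook toward the post. The gripper is clear, 90 mm above the cap.

**Checks that disagreed or were missing:**
- **Sash start:** the ring measured about 212 mm high rather than 226 mm, so the sash seems to have started about 13 mm drawn down.
- **First entry:** I read about 3 N of extra downward force on the first pass through the ring. It cleared once I recentred the hook by about 3 mm and lowered it 3 mm.
- **Hatch and bystanders:** the arm showed no sign of touching the hatch. I did not re-measure the dish, timer, bottle or marker at the end.

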